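Gauge salvaged cell sleeves on a dummy cell and sort them

ROBOT

A 6-joint arm with a two-finger parallel gripper is mounted at the origin on the work surface. World frame = base frame: x ahead of the robot, y to its left, z up, the work surface at z = 0. Lengths are in m, angles in rad, forces in N, time in s.
With the tool pointing down it reaches from about 0.35 to 0.975 m from the base axis. Payload 7.1 kg.
Tool frame: the origin (TCP) lies midway between the tips of the shut fingers; the grasp point (between the pads) lies 19 mm behind it; z points along the fingers, y is the line along which they close (so a half turn about z gives the same grasp; the last joint's range is limited). The gripper opens to 88 mm and grips with 3 to 60 N. Pads are 20 mm wide; open, the fingers measure 115 mm over their backs; the gripper's body (75 mm by 178 mm) begins 61 mm behind the grasp point.
Start: joints at [-1.138, 0.423, 1.63, -0, 1.089, -0.019], TCP at [0.273, -0.562, 0.223] pointing down, gripper open.
Joint ranges: [-3, 3], [-0.9, 2.11], [0.09, 2.58], [-1.31, 4.45], [0.11, 2.69], [-2.54, 2.54]. Speed limits (rad/s): [2.39, 2.39, 3.01, 3.14, 3.14, 3.14].

INTERFACE

Orientations are given as a unit quaternion [w, x, y, z].
In Python, from station import move_pose, movel, movej, command_gripper, wait, inverse_kinematics, read_camera, camera_info, MotionError, job_done, get_time, get_joint_pos, get_qvel, get_effort, get_tcp_pos, get_ee_rot, get_ft_force, get_ft_torque, get_grip_width, get_finger_force gives the robot as it stands. Calls block until the motion is done:
- move_pose(position, orientation): joint-space move of the TCP to a pose.
- movel(position, frame=None, v=0.15, until_force=None): straight line of the TCP; frame=None keeps the orientation; v is the mean speed in m/s. With until_force (N) it stops when the force on the tool has changed by that much, and returns True; else False.
- movej(angles): joint-space move.
- command_gripper(opening): opening from 0.0 (shut) to 1.0 (fully open); the grip force is fixed at half the most; returns when the fingers have stopped.
- wait(seconds).
- inverse_kinematics(position, orientation): joint angles nearest the present ones, or None.
- read_camera(name): name is "side" or "top" or "wrist"; returns the picture (480x640x3 uint8, red, green, blue); there is no depth.
- camera_info(name): a dict with "intrinsics" (3x3 intrinsics, pixels), "T" (4x4, takes a point from camera to world coordinates); the wrist camera has in their place "tool_from_camera" (4x4, takes a point from camera to tool coordinates, whose origin is the TCP and whose axes are the flange's). Camera axes: x right, y up, looking along -z (the intrinsics and any distortion apply to the point x, -y, -z); pixel columns grow to the right and rows downward; lengths in m; the calibration is good to about 2 mm. A picture is of the moment at which its call begins: read the wrist's pose just before it. camera_info takes no time and is no camera call.
A pose or a line that the arm cannot do raises MotionError and nothing moves.
- job_done(): hands the job in; it is judged then, once.
Readings, each from a call of its own:
- get_time(): time.
- get_joint_pos(): joint angles.
- get_qvel(): joint speeds.
- get_effort(): joint torques, N m.
- get_tcp_pos(): TCP position.
- get_ee_rot(): TCP orientation.
- get_ft_force(): force on the tool from outside, world axes, zero at the start.
- get_ft_torque(): the same for the moment, N m.
- get_grip_width(): opening from 0.0 (shut) to 1.0 (fully open).
- get_finger_force(): force on a finger pad.
Only numpy, scipy, OpenCV 4.12 (cv2) and the standard library are available. Lean on these libraries where they do the work, as an engineer would, in place of code of your own. Each camera call takes 0.05 s, during which the arm holds its last target. There are 200 camera calls.

TASK

Try both blue cell sleeves on the leaning dummy-cell gauge pin, one at a time: slide it on mouth first as far as it will go, without forcing it. If it goes fully home against the flange it is sound, so stand it upright in the green tray; if it stops short it has shrunk, so put it in the red scrap bin; put the first away before you try the second. Leave the opened battery pack, the pack case, the multimeter and the screwdriver where they are.

Things in the scene. Friction and masses are not known exactly. Their poses are not given: they have to be found in the camera images.
- sleeve_1: blue plastic cell sleeve: round tube 36 mm outside, 80 mm long, one end closed by a 4 mm cap with a black dot; about 60 g. Stands mouth down on the bench at the start. Origin: centre of the open mouth; z axis along the tube to the closed end. Sound or shrunken, differently each time; all look alike
- sleeve_2: blue plastic cell sleeve: round tube 36 mm outside, 80 mm long, one end closed by a 4 mm cap with a black dot; about 60 g. Stands mouth down on the bench at the start. Origin: centre of the open mouth; z axis along the tube to the closed end. Sound or shrunken, differently each time; all look alike
- sleeve_1_top (a point): centre of the outer face of sleeve_1's closed end, 80 mm from its mouth. The bore is 29 mm (1.5 mm chamfer at the mouth) up to a hidden hard neck (neck_1) of 16 mm bore that heat has drawn 22 to 73 mm deep: harmless if the 48 mm pin still goes home, else the pin stops there: scrap. None, one or both may be scrap
- sleeve_2_top (a point): centre of the outer face of sleeve_2's closed end, 80 mm from its mouth. The bore is 29 mm (1.5 mm chamfer at the mouth) up to a hidden hard neck (neck_2) of 16 mm bore that heat has drawn 22 to 73 mm deep: harmless if the 48 mm pin still goes home, else the pin stops there: scrap. None, one or both may be scrap
- gauge_pin: fixed steel dummy cell: a pin 26.5 mm in diameter, 48 mm long, rising square from a dark flange of 54 mm diameter and leaning 35 degrees from vertical. Origin: centre of the pin's root on the flange face, 52 mm above the bench; z axis along the pin to its nose, y axis level. A sound sleeve goes on until its mouth meets the flange
- pin_nose (a point): centre of the gauge pin's nose end, 48 mm from the flange face; the last 6 mm taper to 21.6 mm diameter
- gauge: foot of the gauge, fixed: dark steel plate 130 by 100 by 12 mm with an aluminium wedge 72 mm wide, 70 mm high at the back. Origin on the bench below the flange; the pin leans towards its -x axis, the robot's side
- green_tray: open plastic green tray for sound sleeves, 190 mm (its x) by 130 mm (its y) outside, walls 4 mm thick and 25 mm high, floor 4 mm thick; fixed to the bench. Origin: centre of its underside, on the bench
- red_bin: open plastic red scrap bin for shrunken sleeves, 190 mm (its x) by 130 mm (its y) outside, walls 4 mm thick and 50 mm high, floor 4 mm thick; fixed to the bench. Origin: centre of its underside, on the bench
- opened_pack: bystander: opened power-tool battery pack, black cell holder with a green circuit board on top, about 88 by 135 by 65 mm, 0.9 kg. Origin: centre of its underside
- pack_case: bystander: black open half of a pack case with red sides, 95 by 140 by 42 mm. Origin: centre of its underside
- multimeter: bystander: yellow and black multimeter lying flat, 85 by 165 by 45 mm. Origin: centre of its underside
- screwdriver: bystander: screwdriver with an orange handle lying flat, 190 mm long along its x axis. Origin: on its axis where it lies on the bench
Mind the look-alikes: they are no part of the job. Several things have the shape of the red_bin; the one meant has the colours described above.

How it is judged:
On the way, in this order (a step that is already met when the one before it is completed fails the run):
1. a first sleeve is slid onto the gauge pin as far as it goes (to within 6 mm of the flange, or until its neck is on the nose) ((((z of sleeve_1 in the frame of gauge_pin below 0.006 m or z of neck_1_c0 in the frame of gauge_pin below 0.0535 m) and angle between the z axis of sleeve_1 and the z axis of gauge_pin, either way round below 0.15 rad and x of sleeve_1 in the frame of gauge_pin between -0.005 and 0.005 m and y of sleeve_1 in the frame of gauge_pin between -0.005 and 0.005 m) or ((z of sleeve_2 in the frame of gauge_pin below 0.006 m or z of neck_2_c0 in the frame of gauge_pin below 0.0535 m) and angle between the z axis of sleeve_2 and the z axis of gauge_pin, either way round below 0.15 rad and x of sleeve_2 in the frame of gauge_pin between -0.005 and 0.005 m and y of sleeve_2 in the frame of gauge_pin between -0.005 and 0.005 m))), for 0.1 s.
2. one sleeve is put away, in the tray or the bin ((((horizontal distance between sleeve_1 and green_tray below 0.115 m or horizontal distance between sleeve_1 and red_bin below 0.115 m) and height (world z) of sleeve_1 below 0.07 m) or ((horizontal distance between sleeve_2 and green_tray below 0.115 m or horizontal distance between sleeve_2 and red_bin below 0.115 m) and height (world z) of sleeve_2 below 0.07 m))), for 0.2 s.
3. the second sleeve is slid onto the pin as far as it goes, the first being put away ((((horizontal distance between sleeve_1 and green_tray below 0.115 m or horizontal distance between sleeve_1 and red_bin below 0.115 m) and height (world z) of sleeve_1 below 0.07 m) or ((horizontal distance between sleeve_2 and green_tray below 0.115 m or horizontal distance between sleeve_2 and red_bin below 0.115 m) and height (world z) of sleeve_2 below 0.07 m)) and (((z of sleeve_1 in the frame of gauge_pin below 0.006 m or z of neck_1_c0 in the frame of gauge_pin below 0.0535 m) and angle between the z axis of sleeve_1 and the z axis of gauge_pin, either way round below 0.15 rad and x of sleeve_1 in the frame of gauge_pin between -0.005 and 0.005 m and y of sleeve_1 in the frame of gauge_pin between -0.005 and 0.005 m) or ((z of sleeve_2 in the frame of gauge_pin below 0.006 m or z of neck_2_c0 in the frame of gauge_pin below 0.0535 m) and angle between the z axis of sleeve_2 and the z axis of gauge_pin, either way round below 0.15 rad and x of sleeve_2 in the frame of gauge_pin between -0.005 and 0.005 m and y of sleeve_2 in the frame of gauge_pin between -0.005 and 0.005 m))), for 0.1 s.
At the end, for the whole second after the job is handed in: every sound sleeve stands upright (within 0.1 rad) on the floor of the green tray, every shrunken sleeve lies or stands in the red bin (one that stops 1.5 to 5 mm short may be in either), all released and at rest (((z of neck_1_c0 in the frame of sleeve_1 above 0.0445 m and x of sleeve_1 in the frame of green_tray between -0.077 and 0.077 m and y of sleeve_1 in the frame of green_tray between -0.047 and 0.047 m and z of sleeve_1 in the frame of green_tray below 0.01 m and angle between sleeve_1's own z axis and vertical below 0.1 rad) or (z of neck_1_c0 in the frame of sleeve_1 below 0.048 m and x of sleeve_1 in the frame of red_bin between -0.092 and 0.092 m and y of sleeve_1 in the frame of red_bin between -0.062 and 0.062 m and z of sleeve_1 in the frame of red_bin below 0.09 m and x of sleeve_1_top in the frame of red_bin between -0.115 and 0.115 m and y of sleeve_1_top in the frame of red_bin between -0.085 and 0.085 m)) and ((z of neck_2_c0 in the frame of sleeve_2 above 0.0445 m and x of sleeve_2 in the frame of green_tray between -0.077 and 0.077 m and y of sleeve_2 in the frame of green_tray between -0.047 and 0.047 m and z of sleeve_2 in the frame of green_tray below 0.01 m and angle between sleeve_2's own z axis and vertical below 0.1 rad) or (z of neck_2_c0 in the frame of sleeve_2 below 0.048 m and x of sleeve_2 in the frame of red_bin between -0.092 and 0.092 m and y of sleeve_2 in the frame of red_bin between -0.062 and 0.062 m and z of sleeve_2 in the frame of red_bin below 0.09 m and x of sleeve_2_top in the frame of red_bin between -0.115 and 0.115 m and y of sleeve_2_top in the frame of red_bin between -0.085 and 0.085 m)) and linear speed of each of sleeve_1, sleeve_2 below 0.02 m/s and angular speed of each of sleeve_1, sleeve_2 below 0.2 rad/s and contact force between each of sleeve_1, sleeve_2 and the fingers below 0.2 N); the robot touches nothing.
It fails at once if a sleeve is forced on the pin (more than 60 N between them) (contact force between any of sleeve_1, sleeve_2 and gauge_pin above 60 N).
It fails at once if the opened pack, pack case, multimeter or screwdriver is moved by more than 20 mm (distance of any of opened_pack, pack_case, multimeter, screwdriver from where it was at the start of the episode above 0.02 m).
It also fails if it takes over 72 s, if anything falls off the work surface, if the arm or the gripper's body presses on something with over 40 N, if the wrist force passes 120 N, or if a joint passes its speed limit or range.

## Working session

There is one attempt and no reset: what is moved stays moved. The work goes in short steps, each a Python script; the robot and the scene stay as the last script left them, time stands still between calls to the robot, and variables do not carry over. Pictures are saved under pics/ and viewed, at most 10 in all, crops included, and the job is handed in when it is done.

```bash
ls; mkdir -p pics; python3 - <<'E'
from station import *
import cv2,numpy as np
for n in("side","top"):
    im=read_camera(n); cv2.imwrite(f"pics/{n}0.png",im[:,:,::-1])
    c=camera_info(n); print(n,np.round(c["intrinsics"],1).tolist(),np.round(c["T"],4).tolist(), [k for k in c])
c=camera_info("wrist");print({k:np.round(v,4).tolist() if not isinstance(v,str) else v for k,v in c.items()})
print(get_time(),get_ee_rot())
E
```

```text
pics
side [[517.1, 0.0, 309.2], [0.0, 517.1, 242.4], [0.0, 0.0, 1.0]] [[0.9971, 0.0372, -0.067, 0.4411], [-0.0759, 0.6039, -0.7934, -0.8458], [0.0109, 0.7962, 0.605, 0.7253], [0.0, 0.0, 0.0, 1.0]] ['intrinsics', 'T']
top [[463.7, 0.0, 318.8], [0.0, 463.7, 244.8], [0.0, 0.0, 1.0]] [[0.0067, 0.9926, -0.1209, 0.363], [-1.0, 0.0066, -0.0009, -0.0], [-0.0001, 0.1209, 0.9927, 1.1045], [0.0, 0.0, 0.0, 1.0]] ['intrinsics', 'T']
{'intrinsics': [[420.4313, 0.0, 322.9732], [0.0, 420.4313, 234.061], [0.0, 0.0, 1.0]], 'tool_from_camera': [[-0.0004, 0.9616, 0.2745, 0.0747], [1.0, 0.0001, 0.0009, 0.0003], [0.0009, 0.2745, -0.9616, -0.1626], [0.0, 0.0, 0.0, 1.0]]}
0.1 [-6.73139925e-04  9.74594250e-01  2.23976725e-01 -1.45169883e-04]
```

View pics/top0.png

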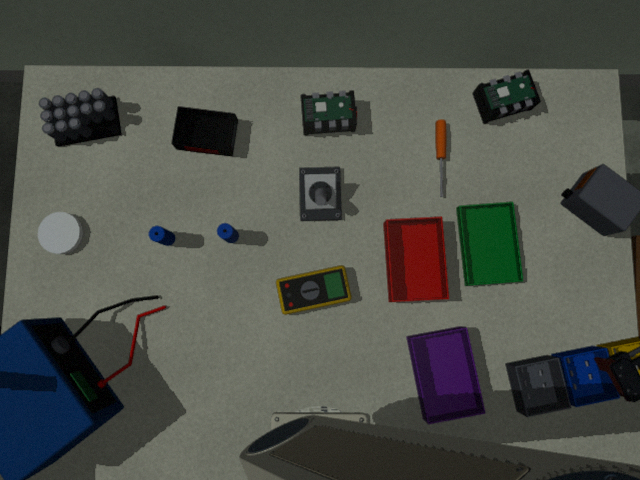

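View pics/side0.png

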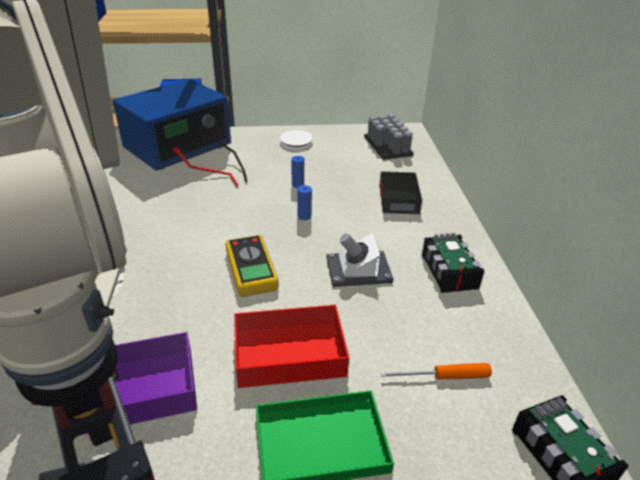

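The top view shows sleeves near (161,235) and (228,233), the gauge at (320,193), the red bin at (416,260), and the green tray at (490,244). In the side view the sleeves are at (298,172) and (305,202), with the pin nose near (348,241). Next I localise these coarsely, then take wrist views.

```bash
cat > h.py <<'E'
from station import *
import cv2,numpy as np
from scipy.spatial.transform import Rotation as R
def ray(n,uv,pose=None):
    c=camera_info(n);K=np.array(c["intrinsics"])
    if n=="wrist":
        p,q=pose;T=np.eye(4);T[:3,:3]=R.from_quat(q,scalar_first=True).as_matrix();T[:3,3]=p
        T=T@np.array(c["tool_from_camera"])
    else: T=np.array(c["T"])
    x=np.linalg.inv(K)@[uv[0],uv[1],1]; d=T[:3,:3]@[x[0],-x[1],-x[2]]
    return T[:3,3],d/np.linalg.norm(d)
def onz(r,z): return r[0]+r[1]*(z-r[0][2])/r[1][2]
def tri(rs):
    A=sum(np.eye(3)-np.outer(d,d) for o,d in rs);b=sum((np.eye(3)-np.outer(d,d))@o for o,d in rs)
    p=np.linalg.solve(A,b);return p,[float(np.linalg.norm(np.cross(p-o,d))) for o,d in rs]
def mask(im,col):
    r,g,b=[im[:,:,i].astype(int) for i in range(3)]
    m={"blue":(b>60)&(b>1.6*r)&(b>1.5*g),"red":(r>70)&(r>2.2*g)&(r>2.2*b),"green":(g>50)&(g>1.8*r)&(g>1.5*b)}[col]
    return m.astype(np.uint8)*255
def blobs(m,amin=60):
    c=cv2.findContours(m,cv2.RETR_EXTERNAL,cv2.CHAIN_APPROX_NONE)[0]
    return sorted([x for x in c if cv2.contourArea(x)>amin],key=lambda x:-cv2.contourArea(x))
def quat(yaw,tilt=0): # tool x along yaw direction; tilt leans tool axis so it points forward along x
    M=R.from_euler('z',yaw)*R.from_matrix(np.diag([1.,-1,-1]))*R.from_euler('y',tilt)
    return M.as_quat(scalar_first=True)
def snap(n,f):
    pose=(np.array(get_tcp_pos()),np.array(get_ee_rot())); im=read_camera(n); cv2.imwrite(f"pics/{f}.png",im[:,:,::-1]); return im,pose
E
python3 - <<'E'
from h import *
import pickle
im=cv2.imread("pics/top0.png")[:,:,::-1]
for col,z in(("red",.05),("green",.025)):
    for c in blobs(mask(im,col),1500)[:1]:
        box=cv2.boxPoints(cv2.minAreaRect(c))
        P=np.array([onz(ray("top",b),z) for b in box]);print(col,P.mean(0).round(4),P[:,:2].round(3).tolist(),[round(float(np.linalg.norm(P[i]-P[i-1])),3) for i in(0,1)])
S=[]
for c in blobs(mask(im,"blue")):
    x,y,w,h=cv2.boundingRect(c)
    if 100<x<260 and 200<y<270:
        p=onz(ray("top",(x+w/2,y+h/2)),.05);S.append(p);print("sleeve",p.round(3))
S.sort(key=lambda p:p[1]); G=onz(ray("top",(320,193)),.06);print("G",G.round(3))
tr={}
for i,(p,n) in enumerate([(G,"g"),(S[0],"a"),(S[1],"b")]):
    for k,(yaw,dx) in enumerate([(0,0),(np.pi,0)]):
        q=quat(yaw); t=[p[0]+dx,p[1],.24]
        try: move_pose(t,q)
        except MotionError as e: print(n,k,e);continue
        wait(.25); im,pose=snap("wrist",f"w_{n}{k}");tr[n,k]=pose
        print(n,k,np.round(get_joint_pos(),2),get_time())
pickle.dump(tr,open("tr.pkl","wb"))
r=cv2.hconcat([cv2.resize(cv2.imread(f"pics/w_{f}.png"),(400,300)) for f in("g0","g1")])
s=cv2.hconcat([cv2.resize(cv2.imread(f"pics/w_{f}.png"),(400,300)) for f in("a0","b0")])
cv2.imwrite("pics/m1.png",cv2.vconcat([r,s]))
E
```

```text
red [ 0.4615 -0.2209  0.05  ] [[0.551, -0.147], [0.562, -0.285], [0.372, -0.293], [0.362, -0.158]] [0.19, 0.138]
green [ 0.5016 -0.4023  0.025 ] [[0.59, -0.33], [0.605, -0.461], [0.413, -0.474], [0.398, -0.345]] [0.192, 0.133]
sleeve [0.514 0.373 0.05 ]
sleeve [0.522 0.217 0.05 ]
G [ 0.61  -0.001  0.06 ]
g 0 [-0.02  0.38  1.65  0.    1.11  1.55] 2.7333
g 1 [-0.02  0.38  1.65 -0.    1.11 -1.59] 5.6833
a 0 [0.37 0.32 1.75 0.   1.08 1.94] 8.95
a 1 [ 0.37  0.32  1.75 -0.    1.08 -1.2 ] 11.9
b 0 [ 0.61  0.42  1.59 -0.    1.13  2.18] 15.0417
b 1 [ 0.61  0.42  1.59 -0.    1.13 -0.96] 17.9917
```

View pics/m1.png

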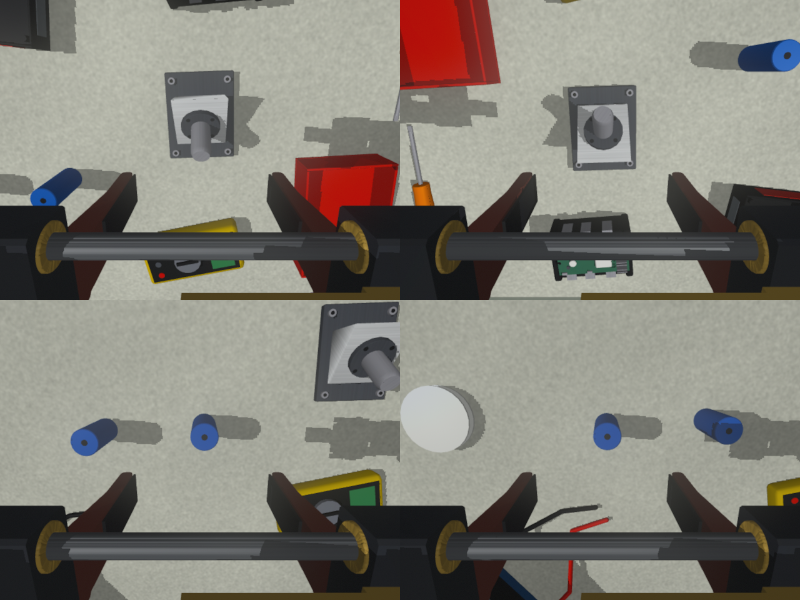

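The wrist views show the gauge and its pin clearly, nose near full-resolution (402,308) in g0 and (405,225) in g1. Both sleeve caps with dots are also visible. I'll triangulate the dots and zoom on the pin.

```bash
python3 - <<'E'
from h import *
import pickle
tr=pickle.load(open("tr.pkl","rb")); rs={0:[],1:[]}; app={0:np.array([.522,.217,.08]),1:np.array([.514,.373,.08])}
for k,pose in tr.items():
    im=cv2.imread(f"pics/w_{k[0]}{k[1]}.png")[:,:,::-1]
    for c in blobs(mask(im,"blue"),300):
        x,y,w,h=cv2.boundingRect(c)
        if w>110 or h>110 or y+h>400 or x<2 or x+w>637: continue
        fill=np.zeros(im.shape[:2],np.uint8);cv2.drawContours(fill,[cv2.convexHull(c)],-1,255,-1)
        fill=cv2.erode(fill,np.ones((7,7)))
        d=((im.max(2)<70)&(fill>0)).astype(np.uint8)*255
        # dot: darkest compact blob
        for b in blobs(d,6)[:3]:
            M=cv2.moments(b);uv=(M['m10']/M['m00'],M['m01']/M['m00']);r=ray("wrist",uv,pose);p=onz(r,.08)
            j=min((0,1),key=lambda j:np.linalg.norm(p-app[j]));print(k,np.round(uv,1),M['m00'],j,p.round(4));
            if np.linalg.norm(p-app[j])<.02: rs[j].append(r)
for j in rs:
    if len(rs[j])>1: p,e=tri(rs[j]);print("top",j,p.round(4),np.round(e,4))
A=cv2.imread("pics/w_g0.png")[130:270,250:400];B=cv2.imread("pics/w_g1.png")[150:290,330:480]
cv2.imwrite("pics/gz.png",cv2.hconcat([cv2.resize(a,None,fx=2.66,fy=2.66,interpolation=cv2.INTER_CUBIC) for a in(A,B)]))
E
```

```text
('g', 0) [ 68.5 321. ] 37.5 0 [0.5175 0.2143 0.08  ]
('a', 0) [326.7 219.4] 41.5 0 [0.5176 0.214  0.08  ]
('a', 0) [134.6 228.2] 42.5 1 [0.5104 0.3666 0.08  ]
('a', 1) [515.1 198.7] 46.0 1 [0.5098 0.3663 0.08  ]
('a', 1) [319.1 207.7] 45.0 0 [0.5169 0.2135 0.08  ]
('b', 0) [526.  209.4] 57.0 0 [0.5175 0.2136 0.08  ]
('b', 0) [500.7 207.3] 25.0 0 [0.5192 0.2337 0.08  ]
('b', 0) [331.4 218.4] 42.5 1 [0.5103 0.3663 0.08  ]
('b', 1) [314.6 208.8] 45.0 1 [0.5098 0.3659 0.08  ]
('b', 1) [121.  217.8] 55.5 0 [0.517  0.2132 0.08  ]
top 0 [0.5169 0.2163 0.0753] [0.0017 0.0024 0.003  0.0045 0.0141 0.0049]
top 1 [0.5101 0.3663 0.0797] [0.0004 0.0002 0.0002 0.0005]
```

View pics/gz.png

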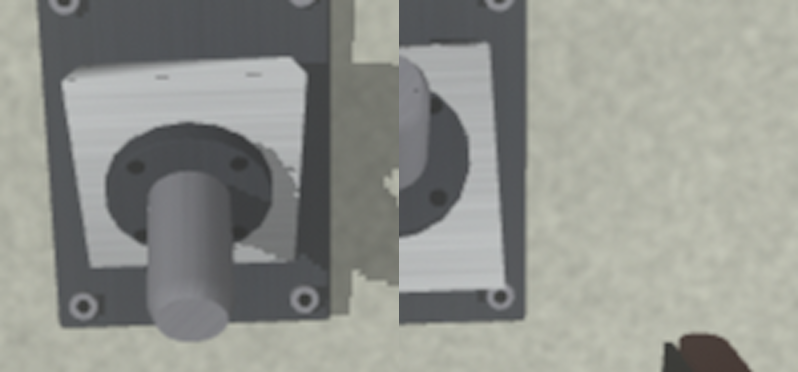

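The g0 crop shows the nose face centred about crop (190,320), i.e. pixel (321.4,250.3). The g1 crop missed the pin, so I'm redoing it alongside the side view.

```bash
python3 - <<'E'
import cv2
B=cv2.imread("pics/w_g1.png")[130:280,255:395];S=cv2.imread("pics/side0.png")[220:295,320:390];A=cv2.imread("pics/w_g0.png")[225:265,300:340]
r=lambda a,f:cv2.resize(a,None,fx=f,fy=f,interpolation=cv2.INTER_CUBIC)
b=r(B,4)[:, :];s=r(S,3.2);a=r(A,6)[:,:224]
out=cv2.copyMakeBorder(b,0,0,0,230,cv2.BORDER_CONSTANT);out[:240,564:564+224]=s[:240,:224];out[245:485,564:564+224]=a
cv2.imwrite("pics/gz2.png",out)
E
```

```text
(no output)
```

View pics/gz2.png

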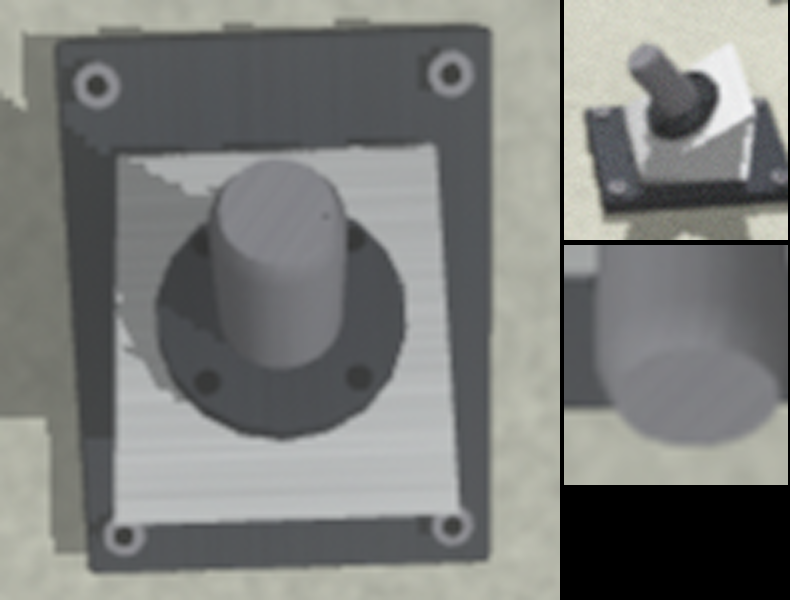

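In g1 the nose face is centred at pixel (323.75,183.9) and the flange near (325,209.5). In g0 the nose face is at (321.25,249.75), and the plate bolts are clear in g1.

```bash
python3 - <<'E'
from h import *
import pickle
tr=pickle.load(open("tr.pkl","rb"))
g0=tr['g',0];g1=tr['g',1]
rs=[ray("wrist",(321.25,249.75),g0),ray("wrist",(323.75,183.9),g1)]
n,e=tri(rs);print("nose",n.round(4),np.round(e,4)); n3,e3=tri(rs+[ray("side",(345,237))]);print("with side",n3.round(4),np.round(e3,4))
f=lambda x,y:((x+.5)/4-.5+255,(y+.5)/4-.5+130)
B=np.array([onz(ray("wrist",f(*b),g1),.014) for b in[(97,86),(451,74),(451,526),(125,536)]]);print(B.round(4))
v=(B[2]+B[3]-B[0]-B[1]);w=(B[0]+B[3]-B[1]-B[2]);c=B.mean(0)
print("yaws",np.arctan2(v[1],v[0]),np.arctan2(-w[0],w[1]),"centre",c.round(4), np.linalg.norm(v)/2,np.linalg.norm(w)/2)
f0=lambda x,y:((x+.5)/2.66-.5+250,(y+.5)/2.66-.5+130)
b0=np.array([onz(ray("wrist",f0(*b),g0),.014) for b in[(83,306),(304,299)]]);print("g0 bolts",b0.round(4))
ce=onz(ray("wrist",f(281,318),g1),.052);print("flange",ce.round(4),"axis xy",(n-ce).round(4))
yaw=.5*(np.arctan2(v[1],v[0])+np.arctan2(-w[0],w[1]))
ax=np.array([-np.sin(np.radians(35))*np.cos(yaw),-np.sin(np.radians(35))*np.sin(yaw),np.cos(np.radians(35))])
print("root from nose",(n-.048*ax).round(4))
# feasibility for tool along pin
for s in(0,.03,.1):
  for k in (0,1):
    M=R.from_euler('z',yaw)*R.from_matrix(np.diag([1.,-1,-1]))*R.from_euler('y',np.radians(35)*(1))
    z=M.as_matrix()[:,2]
    if z[0]<0: M=R.from_euler('z',yaw)*R.from_matrix(np.diag([1.,-1,-1]))*R.from_euler('y',-np.radians(35))
    if k: M=M*R.from_euler('z',np.pi)
    q=M.as_quat(scalar_first=True);j=inverse_kinematics(n+ax*s,q);print(s,k,M.as_matrix()[:,2].round(3),ax.round(3),None if j is None else np.round(j,2))
print(get_time())
E
```

```text
nose [ 5.846e-01 -3.000e-04  9.210e-02] [0.0004 0.0004]
with side [ 5.851e-01 -5.000e-04  9.160e-02] [0.0009 0.0005 0.0011]
[[ 0.5671 -0.0414  0.014 ]
 [ 0.5645  0.0391  0.014 ]
 [ 0.6732  0.0422  0.014 ]
 [ 0.6757 -0.0377  0.014 ]]
yaws 0.031234910332258187 -3.10927540436266 centre [6.201e-01 6.000e-04 1.400e-02] 0.10870543464385991 0.08019286215107148
g0 bolts [[ 0.5643  0.0394  0.014 ]
 [ 0.5669 -0.0409  0.014 ]]
flange [6.127e-01 3.000e-04 5.200e-02] axis xy [-0.028  -0.0007  0.0401]
root from nose [ 0.5855 -0.0279  0.0528]
0 0 [ 0.018 -0.573 -0.819] [-0.018  0.573  0.819] [ 0.28  0.65  1.76 -0.71  1.02 -2.42]
0 1 [ 0.018 -0.573 -0.819] [-0.018  0.573  0.819] [ 0.28  0.65  1.76 -0.71  1.02  0.72]
0.03 0 [ 0.018 -0.573 -0.819] [-0.018  0.573  0.819] [ 0.3   0.62  1.75 -0.68  1.07 -2.44]
0.03 1 [ 0.018 -0.573 -0.819] [-0.018  0.573  0.819] [ 0.3   0.62  1.75 -0.68  1.07  0.7 ]
0.1 0 [ 0.018 -0.573 -0.819] [-0.018  0.573  0.819] [ 0.37  0.55  1.7  -0.62  1.19 -2.48]
0.1 1 [ 0.018 -0.573 -0.819] [-0.018  0.573  0.819] [ 0.37  0.55  1.7  -0.62  1.19  0.66]
17.9917
```

The measurements agree: nose height 0.092 against 0.0913 expected, bolts matching across views, and sleeve tops at 0.080. Gauge yaw is 0.032. I'll pick sleeve B, the nearest to the arm, and try it.

```bash
cat >> h.py <<'E'
YAW=.032; a35=np.radians(35)
AX=np.array([-np.sin(a35)*np.cos(YAW),-np.sin(a35)*np.sin(YAW),np.cos(a35)])
NOSE=np.array([.5848,-.0004,.0918]); ROOT=NOSE-.048*AX; GR=.037
QD=quat(np.pi+YAW)
_y=np.array([np.sin(YAW),-np.cos(YAW),0])*-1 # level
_x=np.cross(_y,-AX)
if _x[0]>0: _y=-_y;_x=-_x
QP=R.from_matrix(np.c_[_x,_y,-AX]).as_quat(scalar_first=True)
def pick(xy):
    move_pose([*xy,.15],QD); movel([*xy,GR],v=.2); command_gripper(.2)
    print("width",get_grip_width(),"ff",get_finger_force(),get_time())
    movel([*xy,.19],v=.3)
def at(): # mouth position in pin frame (z, x, y)
    d=np.array(get_tcp_pos())-GR*AX-ROOT; return np.round([d@AX,d@_x,d@_y],4)
def pre(): move_pose(ROOT+AX*(.048+GR+.04),QP); movel(ROOT+AX*(.048+GR+.004),v=.12)
def push(f=6,z=-.004,off=(0,0),v=.03):
    F0=np.array(get_ft_force()); s=movel(ROOT+AX*(GR+z)+_x*off[0]+_y*off[1],v=v,until_force=f)
    F=np.array(get_ft_force())-F0; print("stop",s,"mouth z,x,y",at(),"F ax,x,y",np.round([F@AX,F@_x,F@_y],1),get_time())
E
python3 - <<'E'
from h import *
print(R.from_quat(QP,scalar_first=True).as_matrix().round(2).tolist(), R.from_quat(QD,scalar_first=True).as_matrix().round(2).tolist())
assert get_grip_width()>.9
pick((.5101,.3662))
if .36<get_grip_width()<.46:
    pre(); push()
E
```

```text
[[-0.82, -0.03, 0.57], [-0.03, 1.0, 0.02], [-0.57, 0.0, -0.82]] [[-1.0, -0.03, 0.0], [-0.03, 1.0, 0.0], [-0.0, 0.0, -1.0]]
width 0.40738838769741553 ff 30.000058114528656 20.0083Traceback (most recent call last):
  File "<stdin>", line 6, in <module>
  File "h.py", line 42, in pre
    def pre(): move_pose(ROOT+AX*(.048+GR+.04),QP); movel(ROOT+AX*(.048+GR+.004),v=.12)
               ~~~~~~~~~^^^^^^^^^^^^^^^^^^^^^^^^^^
station.MotionError: the arm cannot take that pose within its joint ranges
```

```bash
python3 - <<'E'
from h import *
for nm,Q in(("pi",QP),("0",(R.from_quat(QP,scalar_first=True)*R.from_euler('z',np.pi)).as_quat(scalar_first=True))):
  for s in(0,.02,.048,.06,.088,.11):
    for r in (0,10,-10):  # spin about tool axis
      q=(R.from_quat(Q,scalar_first=True)*R.from_euler('z',np.radians(r))).as_quat(scalar_first=True)
      j=inverse_kinematics(ROOT+AX*(GR+s),q)
      if r==0 or j is not None: print(nm,s,r,None if j is None else np.round(j,2))
E
```

```text
pi 0 0 [-0.04  0.5   2.19  2.87  0.16  1.78]
pi 0 10 [-0.04  0.5   2.19  2.87  0.16  1.95]
pi 0 -10 [-0.04  0.5   2.19  2.87  0.16  1.6 ]
pi 0.02 0 [-0.05  0.45  2.21  2.81  0.14  1.84]
pi 0.02 10 [-0.05  0.45  2.21  2.81  0.14  2.01]
pi 0.02 -10 [-0.05  0.45  2.21  2.81  0.14  1.66]
pi 0.048 0 None
pi 0.06 0 None
pi 0.088 0 None
pi 0.11 0 None
0 0 0 [-0.04  0.5   2.19  2.87  0.16 -1.37]
0 0 10 [-0.04  0.5   2.19  2.87  0.16 -1.19]
0 0 -10 [-0.04  0.5   2.19  2.87  0.16 -1.54]
0 0.02 0 [-0.05  0.45  2.21  2.81  0.14 -1.31]
0 0.02 10 [-0.05  0.45  2.21  2.81  0.14 -1.13]
0 0.02 -10 [-0.05  0.45  2.21  2.81  0.14 -1.48]
0 0.048 0 None
0 0.06 0 None
0 0.088 0 None
0 0.11 0 None
```

The wrist singularity blocks a 35° tool tilt at the pin. I'll regrasp with the tool pitched relative to the sleeve, after checking which splits of the tilt are reachable.

```bash
cat >> h.py <<'E'
def qt(az,t,flip=0): # tool z points down, leaning forward by t along azimuth az; tool x along az (flip: reversed)
    z=np.array([np.sin(t)*np.cos(az),np.sin(t)*np.sin(az),-np.cos(t)]); y=np.array([np.sin(az),-np.cos(az),0])
    if flip: y=-y
    return R.from_matrix(np.c_[np.cross(y,z),y,z]).as_quat(scalar_first=True),z
def upright(xy,zg,t,flip,az=None): # pose with grasp point above xy at height zg
    q,z=qt(np.arctan2(xy[1],xy[0]) if az is None else az,t-a35,flip); return np.array([*xy,zg])+.019*z,q
def onpin(m,t,flip,off=(0,0)): # grasp point GH from mouth, mouth at m along pin
    q,z=qt(YAW,t,flip); return ROOT+AX*(m+GH)+_x*off[0]+_y*off[1]+.019*z,q
GH=.056
E
python3 - <<'E'
from h import *
A=(.5173,.2136);B=(.5101,.3662);G=(.50,-.402);Rd=(.4615,-.2209)
f=lambda p:(lambda j:None if j is None else np.round(j,2).tolist())(inverse_kinematics(*p))
for flip in(0,1):
  for t in np.radians([0,10,17,22]):
    c=[f(onpin(m,t,flip)) for m in(0,.05,.1)]+[f(upright(p,z,t,flip)) for p in(A,B,G,Rd) for z in(.056,.2)]
    print(flip,round(np.degrees(t)),sum(x is None for x in c), [i for i,x in enumerate(c) if x is None]); 
    if not any(x is None for x in c): print(c)
print(get_time(),np.round(get_tcp_pos(),4))
E
```

```text
0 0 0 []
[[-0.02, 0.56, 1.81, -0.0, 0.77, 1.52], [-0.02, 0.46, 1.86, -0.0, 0.82, 1.51], [-0.03, 0.36, 1.9, -0.0, 0.88, 1.51], [0.38, 0.86, 1.47, -0.01, 1.43, 1.56], [0.38, 0.67, 1.44, -0.01, 1.64, 1.56], [0.61, 0.93, 1.28, -0.01, 1.54, 1.56], [0.61, 0.77, 1.25, -0.01, 1.73, 1.56], [-0.69, 0.95, 1.24, -0.01, 1.56, 1.56], [-0.69, 0.79, 1.21, -0.01, 1.75, 1.56], [-0.46, 0.8, 1.59, -0.01, 1.36, 1.56], [-0.46, 0.61, 1.56, -0.01, 1.58, 1.56]]
0 10 0 []
[[-0.03, 0.51, 1.93, 0.02, 0.53, 1.5], [-0.03, 0.41, 1.97, 0.02, 0.59, 1.49], [-0.03, 0.3, 2.01, 0.02, 0.66, 1.49], [0.37, 0.77, 1.58, -0.01, 1.23, 1.56], [0.37, 0.58, 1.54, -0.01, 1.46, 1.56], [0.61, 0.85, 1.4, -0.01, 1.33, 1.56], [0.61, 0.68, 1.36, -0.01, 1.54, 1.56], [-0.69, 0.86, 1.37, -0.01, 1.35, 1.56], [-0.69, 0.7, 1.32, -0.01, 1.56, 1.56], [-0.47, 0.72, 1.7, -0.01, 1.16, 1.56], [-0.47, 0.52, 1.66, -0.01, 1.41, 1.56]]
0 17 0 []
[[-0.03, 0.49, 2.01, 0.05, 0.35, 1.46], [-0.03, 0.38, 2.05, 0.05, 0.42, 1.46], [-0.04, 0.27, 2.09, 0.04, 0.49, 1.46], [0.37, 0.72, 1.66, -0.01, 1.08, 1.56], [0.37, 0.52, 1.61, -0.01, 1.32, 1.55], [0.61, 0.79, 1
[... 1792 characters left out ...]
0.01, 1.17, -1.58], [0.61, 0.62, 1.44, -0.01, 1.4, -1.59], [-0.69, 0.81, 1.45, -0.01, 1.19, -1.58], [-0.69, 0.64, 1.41, -0.01, 1.41, -1.59], [-0.47, 0.67, 1.77, -0.01, 1.01, -1.59], [-0.47, 0.46, 1.72, -0.01, 1.27, -1.59]]
1 22 0 []
[[-0.03, 0.48, 2.06, 0.11, 0.22, -1.74], [-0.04, 0.37, 2.1, 0.09, 0.29, -1.73], [-0.04, 0.25, 2.14, 0.08, 0.37, -1.71], [0.37, 0.68, 1.72, -0.01, 0.97, -1.59], [0.37, 0.48, 1.67, -0.0, 1.22, -1.59], [0.61, 0.76, 1.55, -0.0, 1.06, -1.59], [0.61, 0.57, 1.5, -0.0, 1.29, -1.59], [-0.69, 0.77, 1.52, -0.0, 1.08, -1.59], [-0.69, 0.59, 1.47, -0.0, 1.31, -1.59], [-0.47, 0.63, 1.83, -0.01, 0.9, -1.59], [-0.47, 0.41, 1.78, -0.01, 1.18, -1.59]]
20.6667 [0.5094 0.3657 0.1889]
```

```bash
cat >> h.py <<'E'
T=np.radians(15);FL=1
def mouth():
    M=R.from_quat(get_ee_rot(),scalar_first=True).as_matrix(); d=np.array(get_tcp_pos())-.019*M[:,2]-ROOT
    return np.round([d@AX-GH,d@_x,d@_y],4)
def grab(xy):
    command_gripper(.2);print("width",get_grip_width(),"ff",get_finger_force(),get_time())
    p,q=upright(xy,.19,T,FL);movel(p,v=.3)
def pre(): p,q=onpin(.085,T,FL);move_pose(p,q);movel(onpin(.052,T,FL)[0],v=.12)
def push(f=6,z=-.004,off=(0,0),v=.03):
    F0=np.array(get_ft_force()); s=movel(onpin(z,T,FL,off)[0],v=v,until_force=f)
    F=np.array(get_ft_force())-F0; print("stop",s,"mouth z,x,y",mouth(),"F ax,x,y",np.round([F@AX,F@_x,F@_y],1),get_time())
E
python3 - <<'E'
from h import *
xy=(.5101,.3662)
movel([*xy,GR+.0005],v=.25); command_gripper(1.)
p,q=upright(xy,.056,T,FL); move_pose(p,q); print(np.round(get_tcp_pos()-p,4))
grab(xy)
if .36<get_grip_width()<.46: pre(); push(); snap("wrist","pin1"); snap("side","pin1s")
E
```

```text
[-0.0003 -0.0002 -0.0006]
width 0.40804158485518277 ff 29.992430813144892 23.825
stop True mouth z,x,y [-0.0003  0.0001  0.0001] F ax,x,y [ 5.5 -1.6  0.1] 27.8
```

```bash
python3 -c "
import cv2
cv2.imwrite('pics/pin1c.png',cv2.hconcat([cv2.resize(cv2.imread('pics/pin1s.png')[190:310,280:400],(390,390),interpolation=2),cv2.resize(cv2.imread('pics/pin1.png'),(400,390))]))"
```

```text
(no output)
```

View pics/pin1c.png

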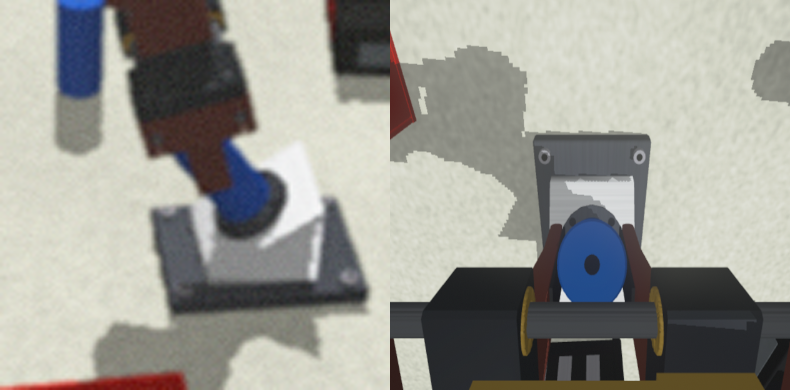

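The side view shows the sleeve's mouth flush on the dark flange, and the depth reads −0.3 mm. It is sound, so it goes in the green tray, then I try sleeve A.

```bash
cat >> h.py <<'E'
def put(xy,zg):
    movel(onpin(.085,T,FL)[0],v=.15)
    p,q=upright(xy,.17,T,FL);move_pose(p,q); movel(upright(xy,.07,T,FL)[0],v=.25)
    F=movel(upright(xy,zg,T,FL)[0],v=.04,until_force=5)
    M=R.from_quat(get_ee_rot(),scalar_first=True).as_matrix();print("floor",F,(np.array(get_tcp_pos())-.019*M[:,2])[2]-GH,get_time())
    command_gripper(.62); movel(upright(xy,.16,T,FL)[0],v=.25)
E
python3 - <<'E'
from h import *
put((.545,-.398),.056)
command_gripper(1.)
im,_=snap("top","put1")
xy=(.5173,.2136)
p,q=upright(xy,.15,T,FL);move_pose(p,q);movel(upright(xy,.056,T,FL)[0],v=.25);grab(xy)
if .36<get_grip_width()<.46: pre(); push(); snap("side","pin2s"); snap("wrist","pin2")
cv2.imwrite("pics/c2.png",cv2.hconcat([cv2.resize(cv2.imread('pics/put1.png')[180:320,420:560],(390,390),interpolation=2),cv2.resize(cv2.imread('pics/pin2s.png')[190:310,280:400],(390,390),interpolation=2)]))
E
```

```text
floor True 0.0033972220599427574 30.9833
width 0.41084253855168856 ff 29.99795738607645 36.3667
stop True mouth z,x,y [-0.0003  0.0004  0.    ] F ax,x,y [ 6.6 -2.1  0.3] 39.8333
```

View pics/c2.png

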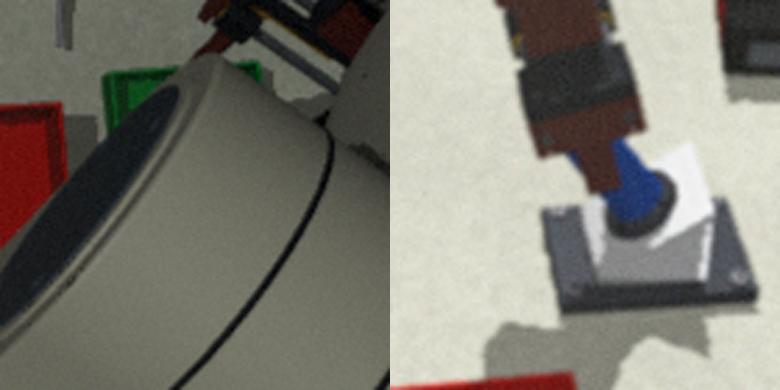

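The second sleeve is also flush with the flange, at −0.3 mm, so it is sound. The arm hid the tray in the top view, so I'll check the first sleeve in the side picture before placing the second.

```bash
python3 -c "
import cv2
cv2.imwrite('pics/tr1.png',cv2.resize(cv2.imread('pics/pin2s.png')[300:480,230:430],(600,540),interpolation=2))"
```

```text
(no output)
```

View pics/tr1.png

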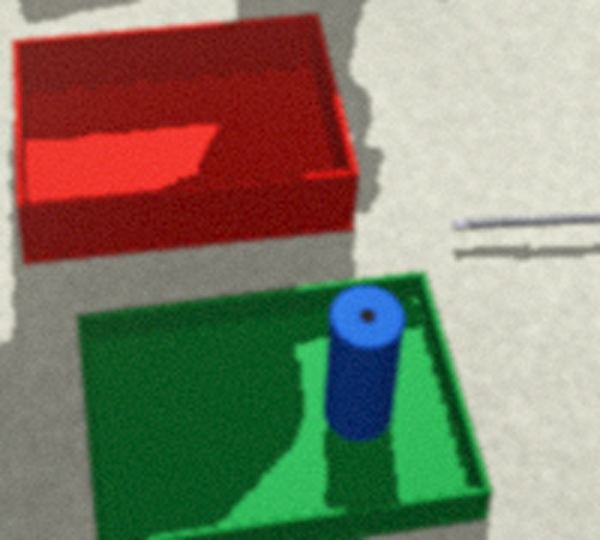

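The first sleeve stands upright in the right half of the tray, so the second goes in the left half.

```bash
python3 - <<'E'
from h import *
put((.457,-.405),.056)
movej(np.array(get_joint_pos())+[.9,0,0,0,0,0]); wait(.2)
print(get_time(),get_ft_force())
snap("side","end")
cv2.imwrite("pics/endc.png",cv2.resize(cv2.imread('pics/end.png')[200:480,230:630],(800,560),interpolation=2))
E
```

```text
floor True 0.0034089893376712185 43.0667
46.25 [ 0.35740825 -0.13033264  0.19866517]
```

View pics/endc.png

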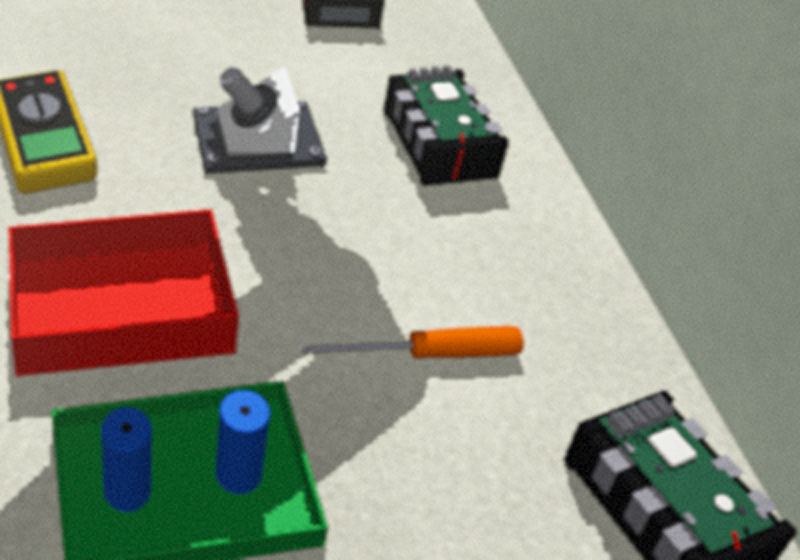

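Both sleeves stand upright in the green tray, at crop (126,460) and (243,440). The opened packs, multimeter and screwdriver look untouched, and the arm is clear.

```bash
python3 -c "
from station import *
print(job_done(),get_time())"
```

```text
the job is handed in; nothing more can be done
the job is handed in; nothing more can be done
```

Both sleeves went fully home against the flange on the gauge pin, so both are sound and stand upright in the green tray; the red bin is empty, and the job was handed in at about 46 s, with no verdict shown.

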